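Index a downlight fixture to its reference notch and lock it

ROBOT

A 6-joint arm with a two-finger parallel gripper is mounted at the origin on a cart in front of the work surface, level with it; the furniture and walls round the work are solid. World frame = base frame: x ahead of the robot, y to its left, z up, the work surface at z = 0. Lengths are in m, angles in rad, forces in N, time in s.
With the tool pointing down it reaches from about 0.325 to 0.75 m from the base axis. Payload 7.6 kg.
Tool frame: the origin (TCP) lies midway between the tips of the shut fingers; the grasp point (between the pads) lies 19 mm behind it; z points along the fingers, y is the line along which they close (so a half turn about z gives the same grasp; the last joint's range is limited). The gripper opens to 85 mm and grips with 20 to 120 N. Pads are 22 mm wide; open, the fingers measure 114 mm over their backs; the gripper's body (76 mm by 85 mm) begins 54 mm behind the grasp point. The pads swing forward as they close: fully open they stand 13 mm farther back than shut.
Start: joints at [1.231, 0.052, 1.401, -0, 1.689, -0.07], TCP at [0.14, 0.506, 0.194] pointing down, gripper open.
Joint ranges: [-2.9, 2.9], [-0.91, 2.17], [0.12, 2.37], [-1.06, 4.2], [0.26, 2.73], [-2.93, 2.93]. Speed limits (rad/s): [2.57, 2.57, 3.01, 3.14, 3.14, 3.14].

INTERFACE

Orientations are given as a unit quaternion [x, y, z, w].
In Python, from rig import * gives the robot as it stands.
- The arm moves only by the tool apply_moves, never from a script. Its argument "deltas" is a list of rows, each a list of 6 numbers: the shift along the tool's x, y, z normalised to -1 to 1, where 1 is 0.1 m, then the turn, a rotation vector about the tool's x, y, z normalised to -1 to 1, where 1 is pi rad. In form: [[x, y, z, ax, ay, az], ...]. A call has 1 to 8 rows; each row shifts and turns the commanded pose from where the row before left it, along the tool's axes as they then stand; what a row does not reach is not made up. A row lasts 1/12 s, in which the tool goes at most 41.7 mm and 7.16 degrees, less where a joint would pass 70% of its speed; a pose out of reach is approached as far as the arm can. A call with a number of a shift or a turn outside -1 to 1 is refused whole. A call with a gripper value outside its range is refused whole. "hand" is the opening, from 0 (shut) to 1 (fully open), set as the call begins (left out, the last holds). The fingers move at their own pace and stop on an object; "squeeze" is the grip in N (left out, the last holds). Time passes only in rows, so rows that do not move let the fingers close. It gives the time, the measured TCP pose, the force, the opening and the grip force at its end, in the units of the state.
- read_state(): the state, without advancing time (a new reading comes with each control period).
- camera(name): name is "scene" or "top" or "wrist"; returns the picture (420x560x3 uint8, red, green, blue); there is no depth.
- camera_info(name): a dict with "fx", "fy", "cx", "cy" (pixels), "T" (4x4, takes a point from camera to world coordinates); the wrist camera has in their place "hand_eye" (4x4, takes a point from camera to tool coordinates, whose origin is the TCP and whose axes are the flange's). Camera axes: x right, y up, looking along -z (the intrinsics and any distortion apply to the point x, -y, -z); pixel columns grow to the right and rows downward; lengths in m; the calibration is good to about 2 mm. A picture is of the moment at which its call begins: read the wrist's pose just before it. camera_info takes no time and is no camera call.
- hand_in(): hands the job in; it is judged then, once.
The state is a dict: "time_s": time; "joint_positions": joint angles; "qvel": joint speeds; "tau": joint torques, N m; "position": TCP position; "orientation": TCP orientation; "force": force on the tool from outside, world axes, zero at the start; "torque": the same for the moment, N m; "finger_gap": opening from 0.0 (shut) to 1.0 (fully open); "gripper_force": force on a finger pad.
Only numpy, scipy, OpenCV 4.12 (cv2) and the standard library are available. Lean on these libraries where they do the work, as an engineer would, in place of code of your own. Each camera call takes 0.05 s, during which the arm holds its last target. There are 200 camera calls.

TASK

Turn the round index table by its upright grip until the notch with the raised arrow mark faces the tooth of the lock arm, then swing the lock arm in until its tooth is fully home in that notch, so the lamp is held in the wiring position. Let go of everything and leave the loose things around the fixture where they lie.

Things in the scene. Friction and masses are not known exactly. Their poses are not given: they have to be found in the camera images.
- index_fixture: grey painted base plate 290 x 305 x 12 mm, fixed to the worktop, carrying the index table and the lock arm. Origin: on the table's vertical turning axis, at worktop height; x, y along the plate's sides, z up. The plate reaches from x -135 to +155 mm and y -175 to +130 mm. The set position, where the tooth enters, is the -y direction from the origin.
- index_table (a joint): angle of the index table about the fixture's origin, rad, growing counter-clockwise seen from above. 0 (the same place as 6.28): the arrow mark points along the fixture's -y axis, at the tooth. Turns from -0.9 to 7.2, needs about 1.5 N at its grip, stays where it is left.
- loaded_lamp: round white downlight, diameter 157 mm, face down, fixed on the aluminium index table (diameter 230 mm, top 42 mm above the worktop) and turning with it; its back is 73 mm above the worktop. Origin on the turning axis, at the lamp's back.
- table_mark (a point): tip of the arrow mark: a dark steel arrow-head plate 32 mm wide, 18 mm long, 3 mm high on the table's top, 99 mm from the axis, pointing outward at the reference notch. The rim has five alike V notches, 22 mm wide and 15 mm deep, at 0, 60, 120, 240 and 300 degrees from the mark; only this one is marked. Across the table from it stands the grip.
- table_knob (a point): middle of the table's black upright grip: a round handle, diameter 26 mm, 78 to 123 mm above the worktop on a thin steel stem, 100 mm from the turning axis, straight across the axis from the mark; this point is 103 mm above the worktop. It spins freely on its stem, so it can be carried round the axis with the gripper's heading unchanged.
- lock_arm (a joint): swing of the lock arm about lock_pivot, rad: 0 fully home (against its stop pin, tooth in a notch), growing counter-clockwise seen from above, away from the table, to 0.42. Above 0.13 the tooth is clear of the rim. Needs about 0.5 N at its grip, stays where it is left. Gets home only into a notch; the tooth centres a notch that is within 5 mm (0.045 rad).
- lock_pivot (a point): the lock arm's vertical pivot axis, at 125, -113 mm in the fixture's frame, 34 mm above the worktop. The arm is a cranked flat steel bar 22 mm wide, 27 to 41 mm above the worktop, on the table's -y side; its tooth is 8 mm wide at the tip, 19 mm at the root.
- lock_knob (a point): middle of the lock arm's black upright grip: a round handle, diameter 25 mm, fixed on the arm's free end, 60 to 101 mm above the worktop; this point is 83 mm above the worktop, 207 mm from the pivot. With the arm home it stands at -80, -145 mm in the fixture's frame.
- solder_reel: loose reel of solder standing on end, diameter 58 mm, 52 mm high, on the +y side of the fixture; origin at the centre of its underside. To be left where it is.
- side_cutters: loose side cutters with blue handles, 129 mm long, lying on the worktop on the robot's side of the fixture, 12 mm high; origin at the centre of the underside. To be left where they are.
- lamp_driver: loose white LED driver, 125 x 32 x 21 mm, lying on the worktop beyond the fixture; origin at the centre of its underside. To be left where it is.

How it is judged:
At the end, for the whole second after the job is handed in: The arrow mark points at the lock arm's tooth (table angle within 0.04 rad of 0 or of 2 pi) and the lock arm is home in that notch (swing angle under 0.03 rad, about 4 mm of tooth travel) ((value of joint index_table between -0.04 and 0.04 rad or value of joint index_table between 6.243 and 6.323 rad) and value of joint lock_arm below 0.03 rad); the robot touches nothing.
It fails at once if the solder reel, the side cutters or the LED driver is pushed more than 30 mm from its place (distance of any of solder_reel, side_cutters, lamp_driver from where it was at the start of the episode above 0.03 m).
It also fails if it takes over 56 s, if anything falls off the work surface, if the arm or the gripper's body presses on something with over 40 N, if the wrist force passes 120 N, or if a joint passes its speed limit or range.

## Working session

There is one attempt and no reset: what is moved stays moved. The work goes in short steps, Python scripts to look and compute and a tool call to move; the robot and the scene stay as the last step left them, time stands still between calls to the robot, and variables do not carry over. Pictures are saved under pics/ and viewed, at most 10 in all, crops included, and the job is handed in when it is done.

Besides the shell and the picture viewer there is one more tool, called after "Emit:" as name([rows], argument=value, ...), one row to a line, values as JSON. apply_moves: Moves the arm, as the interface text tells. Its arguments: {"type":"object","properties":{"deltas":{"type":"array","items":{"type":"array","items":{"type":"number","minimum":-1,"maximum":1}}},"hand":{"type":"number"},"squeeze":{"type":"number"}},"required":["deltas"]}

```bash
mkdir -p pics; python3 - <<'E'
from rig import *
import cv2,json
for n in ["top","scene"]:
    cv2.imwrite(f"pics/{n}0.png",camera(n)[:,:,::-1])
    i=camera_info(n); print(n,{k:(v.tolist() if hasattr(v,'tolist') else v) for k,v in i.items()})
print(camera_info("wrist")); print(read_state())
E
```

```text
top {'fx': 428.2003581187363, 'fy': 428.2003581187363, 'cx': 282.2749354747999, 'cy': 203.47784565784704, 'T': [[0.01804604768977696, 0.995547390342338, -0.09251882913947189, 0.5015329015176705], [-0.9998272505960923, 0.017556531890741425, -0.006102225284920668, 0.07629807487567694], [-0.004450744683402614, 0.09261296761539327, 0.9956922361358621, 1.0236680904468873], [0.0, 0.0, 0.0, 1.0]]}
scene {'fx': 407.2141927384035, 'fy': 407.2141927384035, 'cx': 278.87848579353897, 'cy': 206.45935378645248, 'T': [[0.6897407782766843, 0.42322778263058797, -0.587482682971906, 0.09244640421158702], [-0.7237654340811143, 0.3800077576830342, -0.5759841148244355, -0.40386754714518497], [-0.020524502713821016, 0.8224793906903126, 0.5684244863462887, 0.567398611455513], [0.0, 0.0, 0.0, 1.0]]}
{'fx': 376.73775726958837, 'fy': 376.73775726958837, 'cx': 283.9683899549571, 'cy': 205.91205814946454, 'hand_eye': array([[ 9.87219220e-04,  9.66399638e-01,  2.57042340e-01,
         6.33368868e-02],
       [ 9.99999342e-01, -1.10416980e-03,  3.10652021e-04,
         5.89353516e-04],
       [ 5.84032389e-04,  2.
[... 164 characters left out ...]
nt_positions': array([ 1.23070687e+00,  5.27636976e-02,  1.40160390e+00, -4.24931290e-05,
        1.68861969e+00, -7.03286457e-02]), 'qvel': array([-2.55833166e-03,  5.19845205e-04, -3.01849042e-03,  9.17586311e-04,
       -1.49185438e-05, -2.05804304e-03]), 'tau': array([ 1.19925957e-03, -3.82576954e+01, -3.60986745e+01, -6.94777577e-05,
        4.67732680e-03,  5.57559008e-05]), 'position': array([0.13981084, 0.50570795, 0.19277171]), 'orientation': array([ 1.34474232e-01,  9.90916845e-01, -6.86987068e-04, -1.21435527e-04]), 'force': array([0.01201592, 0.06769456, 0.27115872]), 'torque': array([-0.0481852 ,  0.05706967,  0.02386704]), 'gripper_force': 0.0, 'finger_gap': 0.9996051727633258}
```

View pics/top0.png

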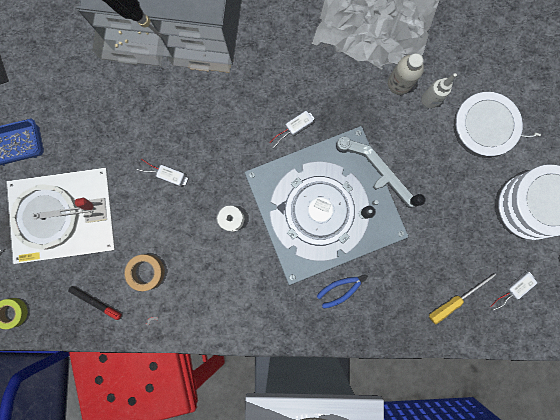

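View pics/scene0.png

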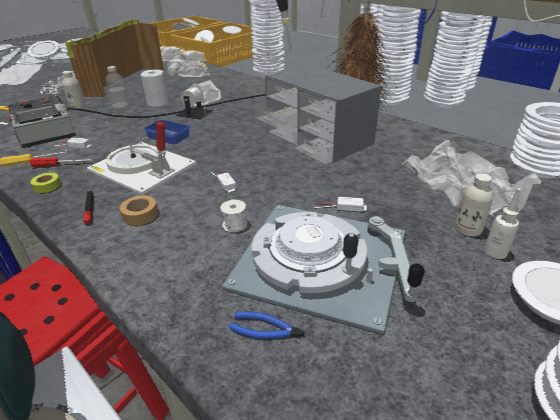

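The top view shows the fixture with table centre near (320,210), table grip at (369,212), lock grip at (418,200), and lock pivot at (345,144). The cutters are at (342,291), the reel at (231,217) and the driver at (298,123). I'll enlarge this area to read points more exactly.

```bash
cat > h.py <<'E'
import numpy as np
from rig import *
def px2w(n,u,v,z):
    i=camera_info(n);T=np.array(i["T"])
    d=T[:3,:3]@np.array([(u-i["cx"])/i["fx"],-(v-i["cy"])/i["fy"],-1]);o=T[:3,3]
    return o+d*(z-o[2])/d[2]
def w2px(n,p):
    i=camera_info(n);T=np.array(i["T"]);c=T[:3,:3].T@(np.array(p)-T[:3,3])
    return np.array([i["cx"]+i["fx"]*c[0]/-c[2],i["cy"]-i["fy"]*c[1]/-c[2]])
E
python3 - <<'E'
import cv2
a=cv2.imread("pics/top0.png")
cv2.imwrite("pics/topc.png",cv2.resize(a[120:290,240:430],None,fx=3.5,fy=3.5,interpolation=cv2.INTER_CUBIC))
a=cv2.imread("pics/scene0.png")
cv2.imwrite("pics/scenec.png",cv2.resize(a[200:330,225:425],None,fx=4,fy=4,interpolation=cv2.INTER_CUBIC))
E
```

```text
(no output)
```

View pics/topc.png

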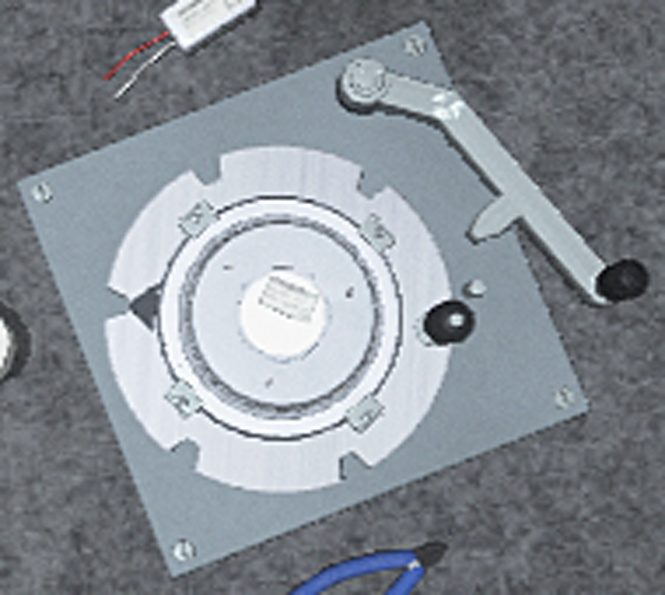

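View pics/scenec.png

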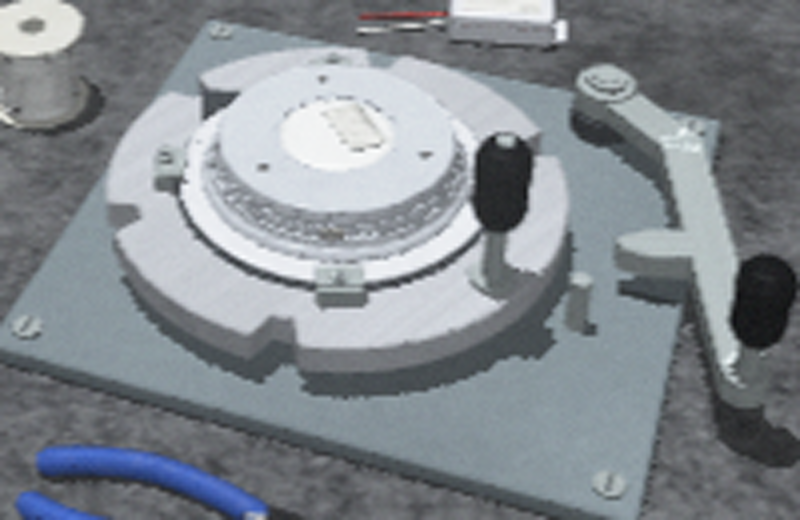

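The crops show plate corners at crop px (425,22), (588,408), (172,577) and (18,185). The arrow tip is at about (130,306), the table grip top at (450,320), the lock grip at (622,280) and the lock pivot at (365,80). The stop pin stands at (476,288). The cutters lie close to the plate's near edge.

```bash
python3 - <<'E'
from h import *
c=lambda u,v:(240+u/3.5-.4,120+v/3.5-.4)
W=np.array([px2w("top",*c(*p),.012)[:2] for p in [(425,22),(588,408),(172,577),(18,185)]])
F=np.array([(155,-175),(-135,-175),(-135,130),(155,130)])/1e3
A=F-F.mean(0);B=W-W.mean(0)
th=np.arctan2((A[:,0]*B[:,1]-A[:,1]*B[:,0]).sum(),(A*B).sum())
R=np.array([[np.cos(th),-np.sin(th)],[np.sin(th),np.cos(th)]])
o=W.mean(0)-R@F.mean(0)
print("th",th,"o",o,"res",W-(F@R.T+o))
print("centre lamp",px2w("top",*c(285,315),.073)[:2], "disc",px2w("top",*c(280,320),.042)[:2])
for n,p,z in [("mark",(130,306),.045),("tknob",(450,321),.115),("lknob",(624,279),.095),("piv",(366,80),.045)]:
    w=px2w("top",*c(*p),z)[:2];f=R.T@(w-o);print(n,w,f,np.hypot(*f),np.arctan2(f[1],f[0]))
s=lambda u,v:(225+u/4-.4,200+v/4-.4)
for n,p,z in [("tknob top s",(506,140),.123),("tknob mid s",(502,185),.103),("lknob mid s",(764,305),.083),("corner",(718,118),.012),("corner2",(5,350),.012),("pivot",(607,78),.045)]:
    w=px2w("scene",*s(*p),z)[:2];print(n,w,R.T@(w-o))
E
```

```text
th 0.3985109550720772 o [ 0.57826798 -0.00319889] res [[-0.00225588  0.0003423 ]
 [ 0.00173249  0.00312444]
 [ 0.00280169 -0.00023069]
 [-0.00227831 -0.00323604]]
centre lamp [ 0.57770528 -0.0043715 ] disc [ 0.57683878 -0.00375309]
mark [0.58406768 0.09483593] [0.04338729 0.08810224] 0.09820622144929662 1.1131947418259673
tknob [ 0.57245782 -0.10100022] [-0.04330633 -0.08788299] 0.09797375883267376 -2.0286453473527146
lknob [ 0.60213143 -0.21303332] [-0.059432  -0.2026519] 0.2111870103154205 -1.8560686923967478
piv [ 0.73745332 -0.0590052 ] [ 0.12505611 -0.11320461] 0.16868407004128338 -0.7356974035709781
tknob top s [ 0.57335085 -0.10612361] [-0.04447139 -0.09295145]
tknob mid s [ 0.56796648 -0.109766  ] [-0.05084726 -0.09421902]
lknob mid s [ 0.59815398 -0.2222684 ] [-0.06668141 -0.20961987]
corner [ 0.78711651 -0.10642141] [ 0.15242799 -0.1761769 ]
corner2 [0.40790572 0.04965927] [-0.13650123  0.11482465]
pivot [ 0.73746908 -0.06284148] [ 0.12358198 -0.1167464 ]
```

Emit:
apply_moves([
  [-0.24,-0.2,0,0,0,0],
  [-0.24,-0.2,0,0,0,0],
  [-0.24,-0.2,0,0,0,0],
  [-0.24,-0.2,0,0,0,0],
  [-0.24,-0.2,0,0,0,0],
  [-0.24,-0.2,0,0,0,0],
  [-0.24,-0.2,0,0,0,0],
  [-0.24,-0.2,0,0,0,0],
], hand=1, squeeze=20)

```text
time_s: 0.77
position: [0.2827, 0.2992, 0.1932]
orientation: [0.134, 0.991, -0.0, -0.0]
force: [0.9, 0.5, 0.4]
finger_gap: 1.001
gripper_force: 0.0
```

Emit:
apply_moves([
  [-0.24,-0.2,0,0,0,0],
  [-0.24,-0.2,0,0,0,0],
  [-0.24,-0.2,0,0,0,0],
  [-0.24,-0.2,0,0,0,0],
  [-0.24,-0.2,0,0,0,0],
  [-0.24,-0.2,0,0,0,0],
  [-0.24,-0.2,0,0,0,0],
  [-0.24,-0.2,0,0,0,0],
])

```text
time_s: 1.43
position: [0.4252, 0.0938, 0.1932]
orientation: [0.135, 0.991, -0.0, -0.0]
force: [0.4, 0.7, 0.4]
finger_gap: 0.996
gripper_force: 0.0
```

Emit:
apply_moves([
  [-0.24,-0.2,0,0,0,0],
  [-0.24,-0.2,0,0,0,0],
  [-0.24,-0.2,0,0,0,0],
  [-0.24,-0.2,0,0,0,0],
  [-0.24,-0.2,0,0,0,0],
  [-0.24,-0.2,0,0,0,0],
  [0,0,0,0,0,0],
  [0,0,0,0,0,0],
])

```text
time_s: 2.1
position: [0.5315, -0.0598, 0.1923]
orientation: [0.136, 0.991, 0.0, -0.001]
force: [-0.5, 0.3, 0.5]
finger_gap: 1.001
gripper_force: 0.0
```

```bash
cat >> h.py <<'E'
from scipy.spatial.transform import Rotation as Ro
def wrist_shot(fn):
    import cv2,json
    s=read_state();cv2.imwrite(fn,camera("wrist")[:,:,::-1])
    T=np.eye(4);T[:3,:3]=Ro.from_quat(s["orientation"]).as_matrix();T[:3,3]=s["position"]
    np.save(fn+".npy",T@camera_info("wrist")["hand_eye"])
def wpx(fn,u,v,z):
    i=camera_info("wrist");T=np.load(fn+".npy")
    d=T[:3,:3]@np.array([(u-i["cx"])/i["fx"],-(v-i["cy"])/i["fy"],-1]);o=T[:3,3]
    return (o+d*(z-o[2])/d[2])[:2]
E
python3 -c "
from h import *
wrist_shot('pics/w1.png')"
```

```text
(no output)
```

View pics/w1.png

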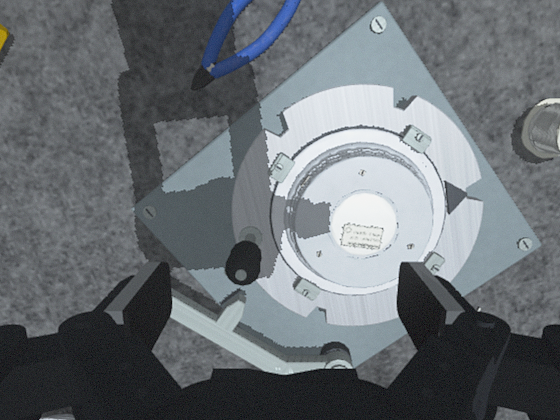

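The wrist view shows the table grip at about (243,263), the arrow tip at (467,199) and the lamp back's centre at (364,222). It also shows the tooth at (232,315) and the plate's near corner screws.

```bash
python3 -c "
from h import *
f='pics/w1.png'
for n,u,v,z in [('knob top',243,268,.123),('knob',243,263,.110),('mark',467,199,.044),('lamp c',364,222,.073),('ring c',361,213,.042),('tooth',240,295,.041)]: print(n,wpx(f,u,v,z))"
```

```text
knob top [ 0.57122647 -0.1008685 ]
knob [ 0.57253179 -0.10270785]
mark [0.59255739 0.09466043]
lamp c [ 0.57855887 -0.00308508]
ring c [5.80498682e-01 1.75868963e-04]
tooth [ 0.63040596 -0.13121326]
```

Emit:
apply_moves([
  [-0.25,-0.15,0,0,0,0],
  [-0.25,-0.15,0,0,0,0],
  [0,0,0.2,0,0,0],
  [0,0,0.3,0,0,0],
  [0,0,0.3,0,0,0],
  [0,0,0.27,0,0,0],
  [0,0,0,0,0,0],
  [0,0,0,0,0,0],
])

```text
time_s: 2.82
position: [0.5707, -0.0998, 0.0859]
orientation: [0.134, 0.991, 0.0, -0.001]
force: [0.5, -0.4, 0.4]
finger_gap: 0.997
gripper_force: 0.0
```

Emit:
apply_moves([
  [0,0,0,0,0,0],
  [0,0,0,0,0,0],
  [0,0,0,0,0,0],
  [0,0,0,0,0,0],
  [0,0,0,0,0,0],
  [0,0,0,0,0,0],
  [0,0,0,0,0,0],
  [0,0,0,0,0,0],
], hand=0, squeeze=25)

```text
time_s: 3.48
position: [0.5717, -0.101, 0.0865]
orientation: [0.135, 0.991, 0.0, -0.0]
force: [-0.3, -0.5, -0.1]
finger_gap: -0.002
gripper_force: 0.0
```

The fingers shut on nothing, so I'll look before moving.

```bash
python3 -c "
from h import *; import cv2
wrist_shot('pics/w2.png')
a=cv2.imread('pics/w2.png'); b=camera('scene')[:,:,::-1][180:340,215:455]
cv2.imwrite('pics/j2.png',cv2.resize(np.vstack([cv2.resize(a,(480,360)),cv2.resize(b,(480,240))]) if 0 else np.hstack([cv2.resize(a,(400,300)),cv2.resize(b,(400,300))]),None,fx=1,fy=1))"
```

```text
(no output)
```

View pics/j2.png

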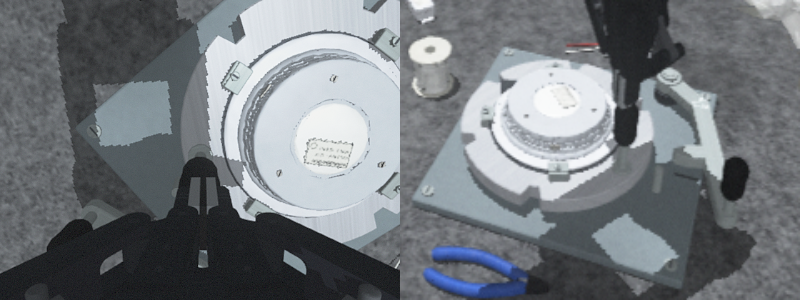

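```bash
python3 -c "
from h import *; import cv2
f='pics/w2.png'; s=read_state(); print(s['finger_gap'],s['gripper_force'],s['position'])
print(wpx(f,276,211,.043), wpx(f,276,230,.123))
a=cv2.imread(f);cv2.imwrite('pics/w2c.png',cv2.resize(np.clip(a[170:350,180:400].astype(float)*2.5,0,255).astype('uint8'),None,fx=3,fy=3,interpolation=cv2.INTER_CUBIC))"
```

```text
-0.002694255699076592 0.0 [ 0.57171805 -0.10104713  0.08643469]
[ 0.57016594 -0.10519591] [ 0.55668651 -0.09965998]
```

View pics/w2c.png

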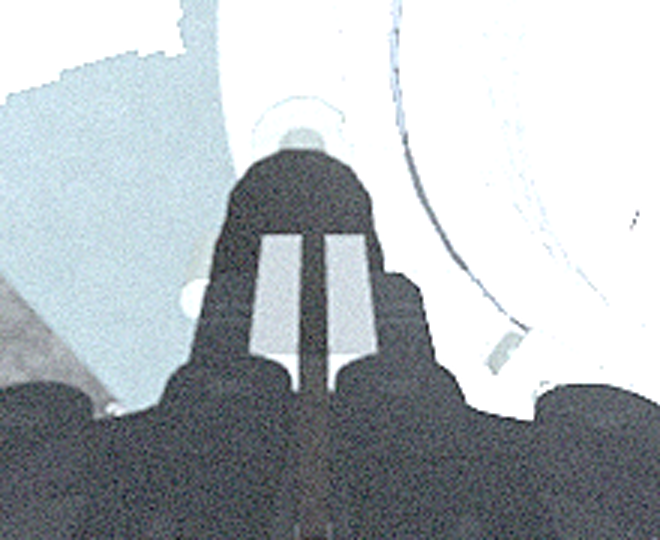

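The stem base projects right under the TCP, and in the scene view the grip is still at its first place, between the fingers. That contradicts a gap of 0. I'll test it with a small 10 mm pull along the turning direction.

Emit:
apply_moves([
  [0.05,0,0,0,0,0],
  [0.05,0,0,0,0,0],
  [0,0,0,0,0,0],
  [0,0,0,0,0,0],
])

```text
time_s: 3.92
position: [0.5618, -0.0983, 0.0866]
orientation: [0.134, 0.991, 0.0, 0.0]
force: [0.4, -1.1, -1.1]
finger_gap: 0.002
gripper_force: 0.0
```

```bash
cat >> h.py <<'E'
def mark_angle(save=None):
    """table angle from the arrow mark (dark blob on the ring, r 75-100 mm) in the top view"""
    import cv2
    O=np.array([.578,-.0035]);th=.3985
    a=camera("top")
    if save: cv2.imwrite(save,a[:,:,::-1])
    g=cv2.cvtColor(a,cv2.COLOR_RGB2GRAY).astype(float)
    A=np.arange(-180,180,.5)
    p=[np.mean([cv2.getRectSubPix(g.astype('float32'),(1,1),tuple(map(float,w2px("top",[*(O+r*np.array([np.cos(t),np.sin(t)])),.044]))))[0,0] for r in (.084,.088,.092)]) for t in np.radians(A)]
    p=np.array(p);dark=p<95
    segs=[];i=0
    while i<len(A):
        if dark[i]:
            j=i
            while j+1<len(A) and dark[j+1]: j+=1
            q=(np.radians((A[i]+A[j])/2)-th+np.pi/2)%(2*np.pi)
            segs.append((round(q,3),(j-i+1)*.5,round(p[i:j+1].min())));i=j
        i+=1
    return segs
E
python3 -c "
from h import *
s=read_state();print(s['finger_gap'],s['gripper_force'],s['position'],s['force']);print(mark_angle('pics/t2.png'))"
```

```text
0.0019107188297441794 0.0 [ 0.56182674 -0.09826816  0.08659914] [ 0.43795283 -1.13667059 -1.08054006]
[(np.float64(5.466), 0.5, 91), (np.float64(5.863), 40.0, 55), (np.float64(2.669), 8.0, 89)]
```

```bash
python3 - <<'E'
import h,cv2
from h import *
im=cv2.imread("pics/top0.png")[:,:,::-1].copy()
h.camera=lambda n:im
print(h.mark_angle())
import rig
b=rig.camera('scene')[:,:,::-1]; c=rig.camera('wrist')[:,:,::-1]
b=cv2.resize(b[190:300,300:400],(400,440),interpolation=cv2.INTER_CUBIC);c=cv2.resize(c[170:280,230:330],(400,440),interpolation=cv2.INTER_CUBIC)
v=np.hstack([b,c]).astype(float); cv2.imwrite('pics/j3.png',(255*(v/255)**.5).astype('uint8'))
E
```

```text
Traceback (most recent call last):
  File "h.py", line 28, in mark_angle
    p=[np.mean([cv2.getRectSubPix(g.astype('float32'),(1,1),tuple(map(float,w2px("top",[*(O+r*np.array([np.cos(t),np.sin(t)])),.044]))))[0,0] for r in (.084,.088,.092)]) for t in np.radians(A)]
                                                                            ~~~~^^^^^^^^^^^^^^^^^^^^^^^^^^^^^^^^^^^^^^^^^^^^^^^^^^^^^
  File "h.py", line 8, in w2px
    i=camera_info(n);T=np.array(i["T"]);c=T[:3,:3].T@(np.array(p)-T[:3,3])
ValueError: time passes only in moves, steps and waits
```

```bash
sed -i 's/^from rig import \*/from rig import *\nimport functools\ncamera_info=functools.cache(camera_info)/' h.py; python3 - <<'E'
import h,cv2
from h import *
b=camera('scene')[:,:,::-1]; c=camera('wrist')[:,:,::-1]
b=cv2.resize(b[190:300,300:400],(400,440),interpolation=cv2.INTER_CUBIC);c=cv2.resize(c[170:280,230:330],(400,440),interpolation=cv2.INTER_CUBIC)
v=np.hstack([b,c]).astype(float); cv2.imwrite('pics/j3.png',(255*(v/255)**.5).astype('uint8'))
im=cv2.imread("pics/top0.png")[:,:,::-1].copy()
h.camera=lambda n:im
print(h.mark_angle())
E
```

```text
[(np.float64(2.617), 2.0, 92), (np.float64(2.721), 1.0, 93)]
```

View pics/j3.png

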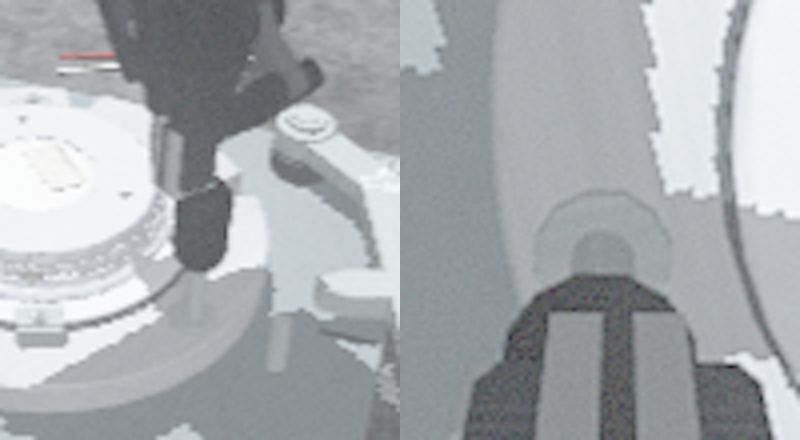

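The knob stayed put, with the fingers shut above its top. The real fingertips sit about 37 mm short of the reported TCP, and finger perspective in the earlier wrist picture agrees (tips at about tool z -0.05 when open). I'll open, re-centre, and go lower while watching force.

Emit:
apply_moves([
  [0,0,-0.05,0,0,0],
  [0,0,0,0,0,0],
  [0,0,0,0,0,0],
  [0,0,0,0,0,0],
  [-0.05,0,0,0,0,0],
  [-0.06,-0.01,0,0,0,0],
  [0,0,0,0,0,0],
], hand=1)

```text
time_s: 4.65
position: [0.5733, -0.1027, 0.0914]
orientation: [0.135, 0.991, -0.0, 0.0]
force: [-0.0, -0.2, -0.8]
finger_gap: 0.981
gripper_force: 0.0
```

Emit:
apply_moves([
  [0,0,0.1,0,0,0],
  [0,0,0.1,0,0,0],
  [0,0,0.08,0,0,0],
  [0,0,0.08,0,0,0],
  [0,0,0,0,0,0],
])

```text
time_s: 5.07
position: [0.5709, -0.1018, 0.0525]
orientation: [0.134, 0.991, 0.0, -0.002]
force: [0.3, 1.0, -0.7]
finger_gap: 1.003
gripper_force: 0.0
```

Emit:
apply_moves([
  [0,0,0,0,0,0],
  [0,0,0,0,0,0],
  [0,0,0,0,0,0],
  [0,0,0,0,0,0],
  [0,0,0,0,0,0],
  [0,0,0,0,0,0],
  [0,0,0,0,0,0],
  [0,0,0,0,0,0],
], hand=0, squeeze=25)

```text
time_s: 5.73
position: [0.5729, -0.1035, 0.0563]
orientation: [0.135, 0.991, -0.001, 0.001]
force: [-0.7, -5.5, 2.4]
finger_gap: 0.294
gripper_force: 26.0
```

The grip is held: gap 0.294 is 25 mm, and its radius from the centre is 100 mm as it should be. Next I work out the arc rows.

```bash
cat > arc.py <<'E'
from h import *
import sys
def rows(O,r,a0,a1,n,p0,ax):
    P=O+r*np.c_[np.cos(np.linspace(a0,a1,n+1)),np.sin(np.linspace(a0,a1,n+1))][1:]
    out=[];c=np.zeros(2)
    for p in P:
        t=ax.T@(p-p0);d=np.round(t/.1-c,2);c+=d;out.append(d.tolist())
    return out
s=read_state();M=Ro.from_quat(s["orientation"]).as_matrix()[:2,:2]
p0=s["position"][:2];O=np.array([.578,-.0035]);a0=np.arctan2(*(p0-O)[::-1])
print(p0,a0,np.hypot(*(p0-O)))
if a0>2.5:a0-=2*np.pi
a1=.3985+np.pi/2-2*np.pi
if len(sys.argv)>2: a1=a0+float(sys.argv[2])
for r in rows(O,.1,a0,a1,int(sys.argv[1]),p0,M):print(r)
E
python3 arc.py 24
```

```text
[ 0.572867   -0.10345557] -1.6221040968417784 0.10008728161763751
[0.11, -0.02]
[0.11, -0.0]
[0.11, 0.0]
[0.12, 0.02]
[0.1, 0.03]
[0.11, 0.05]
[0.09, 0.05]
[0.09, 0.07]
[0.09, 0.07]
[0.07, 0.09]
[0.07, 0.09]
[0.05, 0.1]
[0.04, 0.1]
[0.03, 0.11]
[0.02, 0.11]
[0.01, 0.11]
[-0.01, 0.11]
[-0.02, 0.11]
[-0.03, 0.11]
[-0.04, 0.1]
[-0.06, 0.1]
[-0.06, 0.09]
[-0.08, 0.09]
[-0.08, 0.07]
```

Emit:
apply_moves([
  [0.11,-0.02,0,0,0,0],
  [0.11,0,0,0,0,0],
  [0.11,0,0,0,0,0],
  [0.12,0.02,0,0,0,0],
  [0.1,0.03,0,0,0,0],
  [0,0,0,0,0,0],
  [0,0,0,0,0,0],
])

```text
time_s: 6.32
position: [0.5201, -0.0848, 0.0563]
orientation: [0.134, 0.991, -0.0, 0.0]
force: [-3.1, -2.7, 4.7]
finger_gap: 0.296
gripper_force: 26.4
```

```bash
python3 arc.py 19; python3 -c "
from h import *
s=read_state();print(s['force'],s['finger_gap'],s['gripper_force']);print(mark_angle())"
```

```text
[ 0.52011229 -0.08484212] -2.189303210323746 0.09983750182960462
[0.1, 0.04]
[0.1, 0.06]
[0.09, 0.06]
[0.08, 0.08]
[0.08, 0.08]
[0.06, 0.09]
[0.05, 0.1]
[0.05, 0.11]
[0.03, 0.1]
[0.01, 0.11]
[0.01, 0.12]
[-0.01, 0.11]
[-0.02, 0.11]
[-0.03, 0.11]
[-0.04, 0.1]
[-0.06, 0.1]
[-0.06, 0.09]
[-0.08, 0.08]
[-0.08, 0.07]
[-3.10803092 -2.66789931  4.67766751] 0.295833599824434 26.38524055480957
[(np.float64(5.2), 23.0, 65), (np.float64(6.046), 15.0, 58), (np.float64(2.11), 9.0, 84)]
```

The table follows: the mark is at 2.11 rad and the grip angle agrees at 2.12. I'll carry on.

Emit:
apply_moves([
  [0.1,0.04,0,0,0,0],
  [0.1,0.06,0,0,0,0],
  [0.09,0.06,0,0,0,0],
  [0.08,0.08,0,0,0,0],
  [0.08,0.08,0,0,0,0],
  [0.06,0.09,0,0,0,0],
  [0.05,0.1,0,0,0,0],
  [0.05,0.11,0,0,0,0],
])

```text
time_s: 7.03
position: [0.4785, -0.0083, 0.0563]
orientation: [0.135, 0.991, 0.0, 0.001]
force: [3.1, -1.0, 4.6]
finger_gap: 0.297
gripper_force: 26.4
```

Emit:
apply_moves([
  [0.03,0.1,0,0,0,0],
  [0.01,0.11,0,0,0,0],
  [0.01,0.12,0,0,0,0],
  [-0.01,0.11,0,0,0,0],
  [-0.02,0.11,0,0,0,0],
  [-0.03,0.11,0,0,0,0],
  [0,0,0,0,0,0],
  [0,0,0,0,0,0],
])

```text
time_s: 7.7
position: [0.4979, 0.0557, 0.0563]
orientation: [0.134, 0.991, 0.001, 0.001]
force: [2.2, -0.2, 5.8]
finger_gap: 0.294
gripper_force: 26.6
```

```bash
python3 arc.py 6; python3 -c "
from h import *
s=read_state();print(s['force'],s['finger_gap'],s['gripper_force']);print(mark_angle())"
```

```text
[0.49794595 0.05566127] 2.505158064191644 0.09954248977488014
[-0.03, 0.08]
[-0.04, 0.08]
[-0.05, 0.08]
[-0.06, 0.07]
[-0.06, 0.06]
[-0.07, 0.06]
[ 2.21639228 -0.21727455  5.76755774] 0.29424245643385516 26.64057433605194
[(np.float64(4.541), 1.5, 89), (np.float64(4.981), 7.0, 65), (np.float64(0.557), 8.0, 80)]
```

Emit:
apply_moves([
  [-0.03,0.08,0,0,0,0],
  [-0.04,0.08,0,0,0,0],
  [-0.05,0.08,0,0,0,0],
  [-0.06,0.07,0,0,0,0],
  [-0.06,0.06,0,0,0,0],
  [-0.07,0.06,0,0,0,0],
  [0,0,0,0,0,0],
  [0,0,0,0,0,0],
])

```text
time_s: 8.42
position: [0.539, 0.0883, 0.0563]
orientation: [0.134, 0.991, 0.0, 0.001]
force: [1.6, -1.0, 6.7]
finger_gap: 0.299
gripper_force: 26.7
```

```bash
python3 arc.py 1; python3 - <<'E'
from h import *
import cv2
s=read_state();print(s['force']);print(mark_angle('pics/t3.png'))
a=cv2.imread("pics/t3.png");cv2.imwrite("pics/t3c.png",cv2.resize(a[120:270,290:440],None,fx=4,fy=4,interpolation=cv2.INTER_CUBIC))
E
```

```text
[0.5390265  0.08826316] 1.9724283888108411 0.09969658988490403
[-0.0, 0.0]
[ 1.58785464 -1.01760919  6.65364868]
[(np.float64(0.02), 7.5, 82), (np.float64(3.991), 1.5, 90)]
```

View pics/t3c.png

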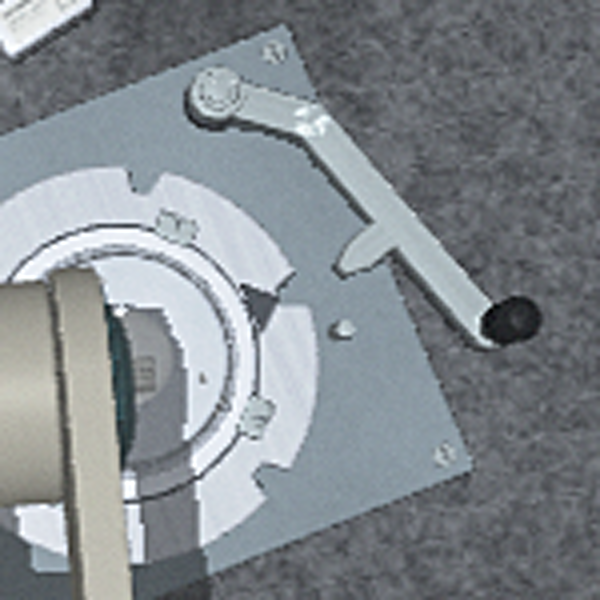

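The top view shows the arrow notch lined up with the tooth, at 0.003 rad by the grip and 0.02 by the mark. The lock grip is still out at crop (513,320). I'll release, lift, and go over to the lock grip.

Emit:
apply_moves([
  [0,0,0,0,0,0],
  [0,0,0,0,0,0],
  [0,0,0,0,0,0],
  [0,0,0,0,0,0],
  [0,0,0,0,0,0],
  [0,0,0,0,0,0],
], hand=1)

```text
time_s: 8.97
position: [0.5376, 0.0879, 0.0553]
orientation: [0.134, 0.991, 0.0, -0.0]
force: [0.4, -0.4, 0.1]
finger_gap: 0.999
gripper_force: 0.0
```

Emit:
apply_moves([
  [0,0,-0.1,0,0,0],
  [0,0,-0.3,0,0,0],
  [0,0,-0.3,0,0,0],
  [0,0,-0.3,0,0,0],
  [0,0,-0.2,0,0,0],
  [0,0,0,0,0,0],
])

```text
time_s: 9.47
position: [0.5401, 0.0881, 0.1822]
orientation: [0.134, 0.991, 0.001, 0.005]
force: [-0.2, -0.2, 0.5]
finger_gap: 1.005
gripper_force: 0.0
```

Emit:
apply_moves([
  [-0.17,-0.34,0,0,0,0],
  [-0.17,-0.34,0,0,0,0],
  [-0.17,-0.34,0,0,0,0],
  [-0.17,-0.34,0,0,0,0],
  [-0.17,-0.34,0,0,0,0],
  [-0.17,-0.34,0,0,0,0],
  [-0.17,-0.34,0,0,0,0],
  [-0.17,-0.34,0,0,0,0],
])

```text
time_s: 10.13
position: [0.5962, -0.2124, 0.1753]
orientation: [0.135, 0.991, 0.0, -0.0]
force: [0.6, -0.2, 0.4]
finger_gap: 1.003
gripper_force: 0.0
```

Emit:
apply_moves([
  [-0.04,-0.05,0,0,0,0],
  [0,0,0,0,0,0],
  [0,0,0,0,0,0],
])

```text
time_s: 10.38
position: [0.5987, -0.2162, 0.175]
orientation: [0.135, 0.991, 0.0, -0.0]
force: [-0.6, -0.4, -0.4]
finger_gap: 0.998
gripper_force: 0.0
```

```bash
python3 - <<'E'
from h import *
import cv2
s=read_state();M=Ro.from_quat(s["orientation"]).as_matrix()[:2,:2];print(s["position"])
wrist_shot('pics/w4.png')
g=cv2.imread('pics/w4.png',0)
T=np.load('pics/w4.png.npy')
# lock grip top: expected pixel
i=camera_info("wrist")
for p in ([.600,-.216,.101],[.600,-.216,.06]):
    c=T[:3,:3].T@(np.array(p)-T[:3,3]);print([round(float(v)) for v in (i["cx"]-i["fx"]*c[0]/c[2],i["cy"]+i["fy"]*c[1]/c[2])])
t=M.T@(np.array([.600,-.216])-s["position"][:2]);print("move",t/.1)
E
python3 - <<'E'
from h import *
print(mark_angle())
E
```

```text
[ 0.59872748 -0.21616249  0.17497231]
[284, 201]
[284, 189]
move [-0.01182955  0.00496325]
[(np.float64(0.016), 7.0, 87), (np.float64(3.114), 10.0, 73)]
```

```bash
python3 - <<'E'
from h import *
import cv2
g=cv2.imread('pics/w4.png',0)
m=(g<35).astype('uint8');m[:150]=0;m[260:]=0
m=cv2.morphologyEx(m,cv2.MORPH_OPEN,np.ones((5,5)))
n,l,s,c=cv2.connectedComponentsWithStats(m)
for k in range(1,n):
    if s[k,4]>150: print(s[k],c[k],wpx('pics/w4.png',*c[k],.085))
E
```

```bash
python3 - <<'E'
import cv2
g=cv2.imread('pics/w4.png',0)
for r in range(130,270,8): print(r,*(f"{v:3d}" for v in cv2.blur(g,(3,3))[r,220:350:6]))
E
```

```text
130 115 128  99 111 100 107  69  78  76  74  74  80 171 169 169 168 169 166 165 166 163 164
138 102 102 104 116 124 122  67  73  68  72  67 101 108 171 169 169 169 166 165 166 163 164
146 101 106 106 100 112 119  73  68  65  69  69 116 116 103 167 164 165 167 162 165 164 162
154 114 107 106 116 115 109  65  68  64  73  65 116 119 108 106 168 164 166 162 161 163 160
162 114  97 106 106 122  76  74  69  74  74  83 108 115 107 101 100 165 164 163 162 164 163
170 112 105 100 103  96  71  56  59  66  68 105 109 130 120 115 122  93 165 164 163 163 163
178  70  59  72  95 116  72  71  63  60  69  98 132 101 105 116 123 110  98 165 164 162 160
186  65  60  63  67  63  67  71  62  64  90  31  34  97 193 100 105 113 118  91 165 164 164
194  70  67  76  62  67  65  68  68  65  34  35  36  37  87 206 193 110 119 120  90 165 162
202  70  65  71  66  63  65  71  70  39  31  39  40  38  41 113 138 109 113 105 112  93 163
210  67  61  73  75  65  71  67  71  40  31  37  38  36  36 112 112 114 114 205 191 107 103
218  65  72  71  64  60  65  65  68  67  37  33  34  33  61  75 115 112 112 197 202 202 192
226  64  66  62  62  73  67  63  63  69  62 109  96  95  95 109 108 115 128 194 192 195 201
234  68  66  74  69  80  70  70  61  68  71 110 103  97 109 107 119 117 111 127 195 194 192
242  69  71  64  69  66  69  75  69  74  76 116 103 108 115 105 113 110 110 114 106 128 194
250  69  66  68  66  67  78  68  59  64 121  99 103 108 122 118 109 126  96  97  95  99 122
258  68  76  72  65  62  72  75  70  72 118 113 109 121 104 112 113  97 109 105 103 105 117
266  66  71  62  66  69  63  68  63 105 102 105 113 121 114 117 108 107 105  92  90 109 126
```

The grip blob is centred at (283,203), about 4 mm along tool -x from the TCP. I'll descend and grip.

Emit:
apply_moves([
  [-0.04,0,0.2,0,0,0],
  [0,0,0.3,0,0,0],
  [0,0,0.3,0,0,0],
  [0,0,0.25,0,0,0],
  [0,0,0.2,0,0,0],
  [0,0,0.14,0,0,0],
  [0,0,0,0,0,0],
])

```text
time_s: 11.07
position: [0.6011, -0.2155, 0.033]
orientation: [0.134, 0.991, 0.001, -0.003]
force: [-1.0, 0.6, -1.4]
finger_gap: 0.998
gripper_force: 0.0
```

Emit:
apply_moves([
  [0,0,0,0,0,0],
  [0,0,0,0,0,0],
  [0,0,0,0,0,0],
  [0,0,0,0,0,0],
  [0,0,0,0,0,0],
  [0,0,0,0,0,0],
  [0,0,0,0,0,0],
  [0,0,0,0,0,0],
], hand=0, squeeze=25)

```text
time_s: 11.73
position: [0.6037, -0.2175, 0.0377]
orientation: [0.134, 0.991, -0.0, 0.001]
force: [1.8, 1.2, 6.0]
finger_gap: 0.286
gripper_force: 26.0
```

```bash
cat > lock.py <<'E'
from h import *
import sys
s=read_state();M=Ro.from_quat(s["orientation"]).as_matrix()[:2,:2];p=s["position"][:2]
th=.3985;R=np.array([[np.cos(th),-np.sin(th)],[np.sin(th),np.cos(th)]]);O=np.array([.578,-.0035])
P=O+R@[.125,-.113];h=O+R@[-.080,-.145]
ah=np.arctan2(*(h-P)[::-1]);a=np.arctan2(*(p-P)[::-1]);sw=(a-ah+np.pi)%(2*np.pi)-np.pi
print("pivot",P,"r",np.hypot(*(p-P)),"swing",sw,"force",s["force"])
r=np.hypot(*(p-P));n=int(sys.argv[1]);end=float(sys.argv[2]);c=np.zeros(2)
for t in np.linspace(sw,end,n+1)[1:]:
    q=P+r*np.array([np.cos(ah+t),np.sin(ah+t)]);d=np.round(M.T@(q-p)/.1-c,2);c+=d;print(d.tolist())
E
python3 lock.py 7 0
```

```text
pivot [ 0.73705361 -0.05914124] r 0.2070731919660654 swing 0.31751268203542127 force [1.82761441 1.1865584  5.99598557]
[0.08, 0.04]
[0.09, 0.05]
[0.08, 0.04]
[0.08, 0.06]
[0.07, 0.05]
[0.07, 0.06]
[0.07, 0.06]
```

The lock grip is held: gap 24 mm, radius 207 mm from the pivot as given, swing 0.318. I'll swing it in.

Emit:
apply_moves([
  [0.08,0.04,0,0,0,0],
  [0.09,0.05,0,0,0,0],
  [0.08,0.04,0,0,0,0],
  [0.08,0.06,0,0,0,0],
  [0.07,0.05,0,0,0,0],
  [0,0,0,0,0,0],
  [0,0,0,0,0,0],
])

```text
time_s: 12.32
position: [0.5706, -0.1844, 0.0377]
orientation: [0.135, 0.991, -0.001, 0.001]
force: [-1.9, -0.9, 6.5]
finger_gap: 0.284
gripper_force: 26.2
```

Emit:
apply_moves([
  [0.03,0.03,0,0,0,0],
  [0.04,0.03,0,0,0,0],
  [0.03,0.03,0,0,0,0],
  [0.04,0.03,0,0,0,0],
  [0,0,0,0,0,0],
  [0,0,0,0,0,0],
])

```text
time_s: 12.82
position: [0.5598, -0.17, 0.0377]
orientation: [0.135, 0.991, -0.001, -0.0]
force: [-4.8, -3.6, 8.3]
finger_gap: 0.286
gripper_force: 26.3
```

```bash
python3 lock.py 2 -0.03; python3 -c "
from h import *
print(mark_angle('pics/t5.png'))"
```

```text
pivot [ 0.73705361 -0.05914124] r 0.20902659780420818 swing 0.005617988554387221 force [-4.77953494 -3.59707167  8.32202793]
[0.03, 0.03]
[0.02, 0.02]
[(np.float64(0.02), 7.5, 84), (np.float64(3.11), 10.5, 70)]
```

Swing is about 0.006. I'll press gently past it until the stop pin shows in the force.

Emit:
apply_moves([
  [0.02,0.02,0,0,0,0],
  [0,0,0,0,0,0],
  [0,0,0,0,0,0],
])

```text
time_s: 13.12
position: [0.5584, -0.1679, 0.0376]
orientation: [0.135, 0.991, -0.002, -0.0]
force: [-5.2, -4.6, 7.5]
finger_gap: 0.286
gripper_force: 26.4
```

Emit:
apply_moves([
  [0.02,0.02,0,0,0,0],
  [0,0,0,0,0,0],
  [0,0,0,0,0,0],
])

```text
time_s: 13.37
position: [0.5584, -0.1678, 0.0377]
orientation: [0.136, 0.991, -0.003, 0.002]
force: [2.5, -14.7, 1.6]
finger_gap: 0.277
gripper_force: 26.2
```

```bash
python3 lock.py 1 0
```

```text
pivot [ 0.73705361 -0.05914124] r 0.20912563452500835 swing -0.007097246580380023 force [  2.51936358 -14.73319311   1.5702918 ]
[-0.01, -0.01]
```

The arm stands hard against its stop: position unchanged, force up to 15 N, swing about 0. I'll release and lift.

Emit:
apply_moves([
  [-0.01,-0.01,0,0,0,0],
  [0,0,0,0,0,0],
  [0,0,0,0,0,0],
  [0,0,0,0,0,0],
  [0,0,0,0,0,0],
  [0,0,0,0,0,0],
  [0,0,0,0,0,0],
], hand=1)

```text
time_s: 13.95
position: [0.5582, -0.1645, 0.0364]
orientation: [0.134, 0.991, 0.0, -0.0]
force: [-0.9, -0.5, 0.7]
finger_gap: 1.002
gripper_force: 0.0
```

Emit:
apply_moves([
  [0,0,-0.1,0,0,0],
  [0,0,-0.3,0,0,0],
  [0,0,-0.3,0,0,0],
  [0,0,-0.3,0,0,0],
  [0,0,-0.3,0,0,0],
  [0,0,0,0,0,0],
])

```text
time_s: 14.45
position: [0.561, -0.1656, 0.1753]
orientation: [0.134, 0.991, -0.001, 0.006]
force: [0.3, -0.0, 1.3]
finger_gap: 0.997
gripper_force: 0.0
```

Emit:
apply_moves([
  [0.3,0,0,0,0,0],
  [0.3,0,0,0,0,0],
  [0.3,0,0,0,0,0],
  [0.3,0,0,0,0,0],
  [0,0,0,0,0,0],
  [0,0,0,0,0,0],
])

```text
time_s: 14.95
position: [0.4421, -0.1326, 0.1675]
orientation: [0.135, 0.991, -0.0, 0.001]
force: [0.5, -1.0, 0.7]
finger_gap: 1.003
gripper_force: 0.0
```

```bash
python3 - <<'E'
from h import *
import cv2
print(mark_angle('pics/t6.png'))
a=cv2.imread('pics/t6.png',0)
th=.3985;R=np.array([[np.cos(th),-np.sin(th)],[np.sin(th),np.cos(th)]]);O=np.array([.578,-.0035])
h=O+R@[-.080,-.145]
e=w2px("top",[*h,.09]);print("expect home grip px",e)
u,v=e.astype(int);w=a[v-18:v+18,u-18:u+18]
m=cv2.morphologyEx((w<45).astype('uint8'),cv2.MORPH_OPEN,np.ones((2,2)))
n,l,s,c=cv2.connectedComponentsWithStats(m)
for k in range(1,n):print(s[k],c[k]+[u-18,v-18])
b=cv2.imread('pics/top0.png',0)
for nm,(x0,y0,x1,y1) in dict(reel=(214,202,248,234),cut=(314,270,370,312),drv=(266,106,318,150)).items():
    print(nm,abs(a[y0:y1,x0:x1].astype(int)-b[y0:y1,x0:x1]).mean())
E
```

```text
[(np.float64(0.016), 7.0, 87), (np.float64(3.11), 10.5, 75)]
expect home grip px [396.77997773 218.16554496]
[13 14 12 11 74] [395.52702703 219.2972973 ]
[23 18  3  2  6] [402.  218.5]
reel 2.2095588235294117
cut 5.9978741496598635
drv 2.5611888111888113
```

```bash
python3 -c "
from rig import *
print(hand_in())"
```

```text
the job is handed in; nothing more can be done
None
```

The table is turned to the arrow-marked notch (measured within 0.02 rad), the lock arm is home against its stop, everything is released and the loose items are unmoved; I handed the job in at about 15 s, and no verdict was returned.

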